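Open the tall sample tin

TASK

Open the taller of the two aluminium sample tins so that the brass pins in it can be taken out: lift its lid straight off by the black knob and set it down gently in the shallow steel tray, flat and with the knob up. Do not drop the lid, leave the opened tin standing where it is, and leave the shorter tin shut.

Things in the scene. Friction and masses are not known exactly. Their poses are not given: they have to be found in the camera images.
- tall_lid: Loose round aluminium lid of the taller tin, 80 g: a plug 57 mm across and 8 mm deep that sits 3.5 mm loose in the tin's mouth, above it a flange 74 mm across and 4 mm thick that rests on the tin's rim, and on that an upright round black knob 22 mm across and 26 mm high. Origin at the centre of the plug's underside, z up through the knob: the flange's top is 12 mm above the origin, the knob's top 38 mm. Nothing holds it: it lifts straight up (8 mm frees it).
- tall_tin: The taller round open-mouthed aluminium tin, 70 mm across and 95 mm high, walls 3 mm, 0.5 kg, standing loose on the worktop. Origin at the centre of its underside, z up. At the start the lid's origin is 87 mm above it.
- tray: Shallow open steel tray, fixed to the worktop, 140 mm (its x) by 160 mm (its y) and 18 mm high, walls and floor 4 mm, a small wire handle outside each y end (up to 17 mm high, 10 mm out). Origin at the centre of its underside, so the inner floor is at z = 4 mm; turned up to 17 degrees.
- low_lid: Lid of the shorter tin, same as the other lid in shape, size and look; its tin has the same 70 mm width but is only 60 mm high, so this lid's origin (centre of the plug's underside) starts 52 mm above the worktop. To be left where it is.
Things that resemble listed ones, but are neither listed nor needed, are in the scene too. What is shaped like the tall_lid but green or pink is not meant.

How it is judged:
By the outcome, as a careful person would: the job done as asked, in the order asked, and still so for the second after the job is handed in, with the robot touching nothing.
It also fails if it takes over 35 s, if anything falls off the work surface, if the arm or the gripper's body presses on something with over 40 N, if the wrist force passes 120 N, or if a joint passes its speed limit or range.

ROBOT

A 6-joint arm with a two-finger parallel gripper is mounted at the origin on a cart in front of the work surface, level with it; the furniture and walls round the work are solid. World frame = base frame: x ahead of the robot, y to its left, z up, the work surface at z = 0. Lengths are in mm, angles in rad, forces in N, time in s.
With the tool pointing down it reaches from about 350 to 875 mm from the base axis. Payload 4.2 kg.
Tool frame: the origin (TCP) lies on the centre line of the jaws, within the pads' length; the fingertips stand 25 mm ahead of it and the grasp point (between the pads) lies 6 mm ahead of it; z points along the fingers, y is the direction in which the jaws open and shut (so a half turn about z gives the same grasp; the last joint's range is limited). The gripper opens to 85 mm and grips with 20 to 120 N. Pads are 22 mm wide; open, the fingers measure 114 mm over their backs; the gripper's body (76 mm by 85 mm) begins 54 mm behind the grasp point. The pads swing forward as they close: fully open they stand 13 mm farther back than shut.
Start: joints at [-1.009, 0.385, 0.008, 0, -1.194, -0.259], TCP at [186.387, -596.539, 256.312] pointing down, gripper open.
Joint ranges: [-3.14, 3.14], [-1.21, 2.06], [-1.07, 1.41], [-3.16, 2.05], [-2.99, -0.16], [-3.1, 3.1]. Speed limits (rad/s): [2.79, 2.79, 3.14, 3.14, 3.14, 3.14].

INTERFACE

Orientations are given as a unit quaternion [x, y, z, w].
In Python, from bench import arm gives the robot as it stands.
- The arm moves only by the tool drive_tool, never from a script. Its argument "plan" is a list of rows, each a list of 2 entries, a list of its own where there are three numbers: the shift along the tool's x, y, z in m, then the turn about the tool's z in degrees. A call has 1 to 12 rows; each row shifts and turns the commanded pose from where the row before left it, along the tool's axes as they then stand; what a row does not reach is not made up. A row lasts 1/8 s, in which the tool goes at most 62.5 mm and 10.7 degrees, less where a joint would pass 70% of its speed; a pose out of reach is approached as far as the arm can. A call with a gripper value outside its range is refused whole. "fingers" is the closure, from -1 (fully open) to 1 (shut), so that 0 is half open, set as the call begins (left out, the last holds). The fingers move at their own pace and stop on an object; the grip force is fixed at half the most. Time passes only in rows, so rows that do not move let the fingers close. It gives the time, the measured TCP pose, the force and the opening at its end, in the units of the state.
- arm.read_state(): the state, without advancing time (a new reading comes with each control period).
- arm.get_image(name): name is "scene" or "top"; returns a dict with "image" (420x560x3 uint8, red, green, blue), "K" (3x3 intrinsics, pixels), "R" (3x3) and "t" (3): a world point X has camera coordinates R X + t. Camera axes: x right, y down, z forward; pixel columns grow to the right and rows downward; lengths in mm; the calibration is good to about 2 mm. A picture is of the moment at which its call begins. There is no depth.
- arm.job_done(): hands the job in, once; it reports no verdict.
The state is a dict: "clock": time; "joints": joint angles; "joint_vel": joint speeds; "joint_efforts": joint torques, N m; "position": TCP position; "ee_rot": TCP orientation; "contact_force": force on the tool from outside, world axes, zero at the start; "wrist_torque": the same for the moment, N m; "gripper_width": finger opening in mm.
Only numpy, scipy, OpenCV 4.12 (cv2) and the standard library are available. Lean on these libraries where they do the work, as an engineer would, in place of code of your own. Each camera call takes 0.05 s, during which the arm holds its last target.

## Working session

There is one attempt and no reset: what is moved stays moved. The work goes in short steps, Python scripts to look and compute and a tool call to move; the robot and the scene stay as the last step left them, time stands still between calls to the robot, and variables do not carry over. Pictures are saved under pics/ and viewed, and the job is handed in when it is done.

Besides the shell and the picture viewer there is one more tool, called after "Call:" as name([rows], argument=value, ...), one row to a line, values as JSON. drive_tool: Moves the arm, as the interface text tells. Its arguments: {"type":"object","properties":{"plan":{"type":"array"},"fingers":{"type":"number"}},"required":["plan"]}

```bash
mkdir -p pics; cat > h.py <<'E'
import numpy as np, cv2
from bench import arm
def snap(n,fn):
    d=arm.get_image(n); cv2.imwrite('pics/'+fn,d['image'][:,:,::-1]); np.savez('pics/'+fn[:-4]+'.npz',**d); return d
def ray(d,u,v,z):
    R,t,K=np.array(d['R']),np.array(d['t']),np.array(d['K'])
    c=-R.T@t; r=R.T@np.linalg.inv(K)@np.array([u,v,1.]); return c+r*(z-c[2])/r[2]
def proj(d,X):
    p=np.array(d['K'])@(np.array(d['R'])@np.array(X)+np.array(d['t'])); return p[:2]/p[2]
E
python3 - <<'E'
from h import *
s=arm.read_state(); print(s)
for n in('scene','top'):
    d=snap(n,n+'0.png'); print(n,d['K'],-np.array(d['R']).T@d['t'])
E
```

```text
{'clock': 0.0, 'joints': array([-1.00941853e+00,  3.85574566e-01,  6.61810441e-03, -5.18150606e-04,
       -1.19399968e+00, -2.58585535e-01]), 'joint_vel': array([ 0.00017755,  0.00119262, -0.00123439, -0.00044149,  0.00057552,
       -0.00077385]), 'joint_efforts': array([ 4.07535827e-04, -3.92290843e+01,  1.88398433e+01,  4.18594748e+00,
       -4.65996709e-03, -4.87036459e-06]), 'position': array([ 186.22292108, -596.05270843,  255.20479039]), 'ee_rot': array([-1.50723857e-01,  9.88575285e-01,  1.08639185e-03, -2.09600022e-04]), 'contact_force': array([0.47900248, 0.07286856, 0.00882042]), 'wrist_torque': array([-0.03900576,  0.02217735, -0.05007307]), 'gripper_width': 85.4595653383089}
scene [[517.40458113   0.         270.40865436]
 [  0.         517.40458113 212.80292135]
 [  0.           0.           1.        ]] [-46.43697466 812.54785738 540.51819437]
top [[540.71053433   0.         282.67452169]
 [  0.         540.71053433 211.92088312]
 [  0.           0.           1.        ]] [ 369.30717282   19.32934226 1348.48173831]
```

View pics/scene0.png

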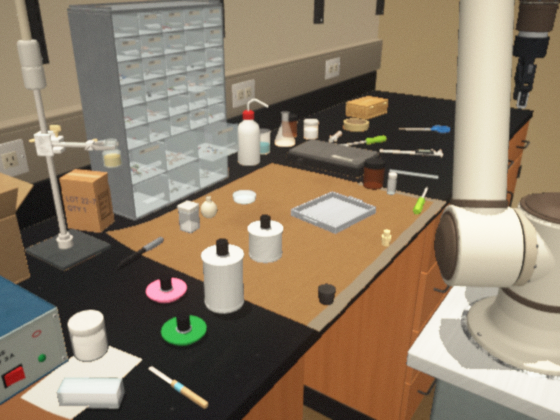

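View pics/top0.png

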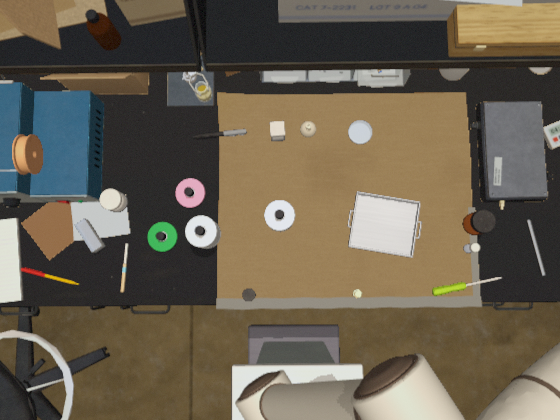

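The scene view shows the taller tin (knob at about 222,247), the shorter tin (265,222) and the tray (333,211). In the top view these are the left white disc at (202,232), the disc at (279,215) and the tray at (385,224). Next I'll measure them.

```bash
python3 - <<'E'
from h import *
d=dict(np.load('pics/top0.npz')); e=dict(np.load('pics/scene0.npz'))
im=d['image']; g=im.min(2).astype(np.uint8)
def blob(mask,c,r,show=1):
    m=np.zeros_like(mask); m[c[1]-r:c[1]+r,c[0]-r:c[0]+r]=mask[c[1]-r:c[1]+r,c[0]-r:c[0]+r]
    n,l,s,ct=cv2.connectedComponentsWithStats(m.astype(np.uint8)*255)
    k=1+np.argmax(s[1:,4]); print(s[k],ct[k]); return (l==k).astype(np.uint8)
for nm,c,h in(('tall',(202,232),95),('low',(279,215),60)):
    print(nm)
    b=blob(g>150,c,24)
    cn=max(cv2.findContours(b,0,1)[0],key=cv2.contourArea); (u,v),r=cv2.minEnclosingCircle(cn)
    el=cv2.fitEllipse(cv2.convexHull(cn)); print(el)
    print('flange',ray(d,*el[0],h+4), 'diam',2*r*(1348-h-4)/540.7)
    k=blob(im.max(2)<70,c,12); ys,xs=np.nonzero(k); 
    print('knob mid',ray(d,xs.mean(),ys.mean(),h+4+20))
# scene knob
for c in((222,247),(265,222)):
    k=blob(e['image'].max(2)<70,c,14); ys,xs=np.nonzero(k); print(xs.min(),xs.max(),ys.min(),ys.max())
    for h in(95,60): print(h,ray(e,xs.mean(),ys.mean(),h+17))
# tray
hsv=cv2.cvtColor(im,cv2.COLOR_RGB2HSV); 
b=blob((hsv[:,:,1]<60)&(g>90),(385,224),50)
cn=max(cv2.findContours(b,0,1)[0],key=cv2.contourArea); rc=cv2.minAreaRect(cn); print(rc)
P=np.array([ray(d,*p,18)[:2] for p in cv2.boxPoints(rc)]); print(P,P.mean(0),np.linalg.norm(P-np.roll(P,1,0),axis=1))
s=arm.read_state();from scipy.spatial.transform import Rotation as Ro
print(Ro.from_quat(s['ee_rot']).as_matrix().round(3))
for n,dd,(u0,v0,u1,v1) in(('t',d,(150,170,430,270)),('s',e,(180,170,400,330))):
    cv2.imwrite(f'pics/c{n}.png',cv2.resize(dd['image'][v0:v1,u0:u1,::-1],None,fx=2.8 if n=='t' else 3,fy=2.8 if n=='t' else 3))
E
```

```text
tall
[185 215  32  32 717] [200.69316597 230.76011158]
((200.56027221679688, 230.7832794189453), (31.383949279785156, 32.04362869262695), 32.28464126586914)
flange [471.05076258 219.81299184  99.        ] diam 74.4662702689886
[196 227   9   8  47] [199.55319149 230.72340426]
knob mid [469.58368315 218.90700814 119.        ]
low
[264 200  31  31 679] [279.10162003 214.84536082]
((279.0665588378906, 214.76731872558594), (30.413667678833008, 31.019981384277344), 179.42758178710938)
flange [510.28730371  37.83911714  64.        ] diam 73.84785485130946
[276 212   8   7  18] [279.11111111 215.94444444]
knob mid [505.30581352  37.47160621  84.        ]
[217 240  11  15 147] [221.60544218 246.96598639]
217 227 240 254
95 [469.91502368 221.79761233 112.        ]
60 [512.08900877 173.54701563  77.        ]
[261 216   9  12  98] [264.75510204 221.37755102]
261 269 216 227
95 [467.53757251  97.79279215 112.        ]
60 [509.51737497  39.41387707  77.        ]
[ 347  191   75   67 3835] [384.2464146  223.96166884]
((384.3378601074219, 223.97299194335938), (73.6507568359375, 57.04645538330078), 9.462322235107422)
[[ 436.30225081 -118.65536705]
 [ 575.81637034 -145.11866965]
 [ 543.46921695 -324.06700383]
 [ 404.85109121 -295.61431472]] [ 490.10973233 -220.86383881] [179.73214682 142.00174623 181.84841115 141.5080927 ]
[[-0.955 -0.298 -0.001]
 [-0.298  0.955  0.002]
 [ 0.     0.002 -1.   ]]
```

View pics/ct.png

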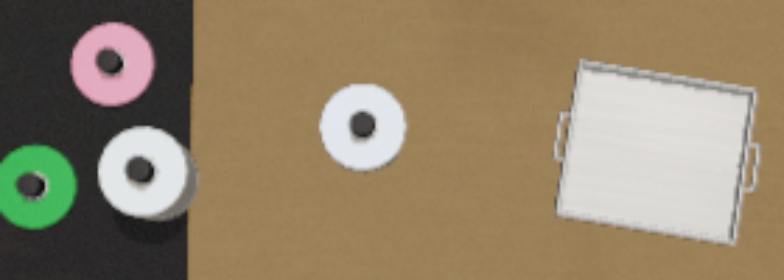

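View pics/cs.png

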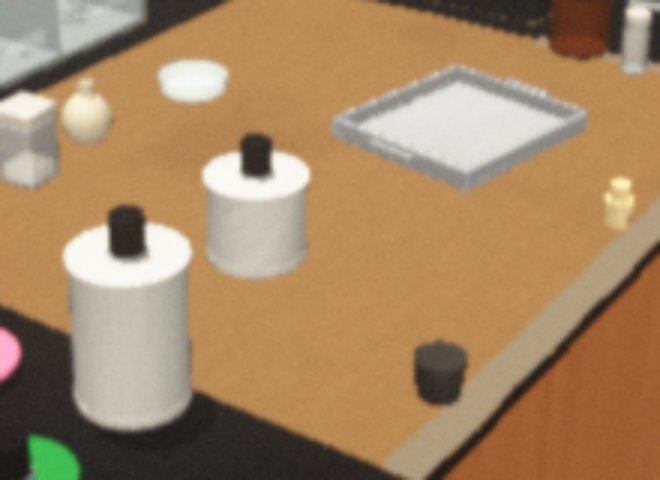

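Both views agree on the tall lid's knob at about (470, 220), and the flange diameter comes out at 74 mm, so the height is right. The tray centre is (490, −221), measuring 142 mm wide and 180 mm long over the handles. I'll move via (450, −200).

Call:
drive_tool([
  [[-0.031,0.025,0],0],
  [[-0.031,0.025,0],0],
  [[-0.031,0.025,0],0],
  [[-0.031,0.025,0],0],
  [[-0.031,0.025,0],0],
  [[-0.031,0.025,0],0],
  [[-0.031,0.025,0],0],
  [[-0.031,0.025,0],0],
  [[-0.031,0.025,0],0],
  [[-0.031,0.025,0],0],
  [[-0.031,0.025,0],0],
  [[-0.031,0.025,0],0],
], fingers=-1)

```text
clock: 1.6
position: [452.3, -198.0, 256.0]
ee_rot: [-0.151, 0.989, 0.0, -0.0]
contact_force: [-0.3, -0.8, -0.9]
gripper_width: 85.6
```

Call:
drive_tool([
  [[-0.012,0.033,0],0],
  [[-0.012,0.033,0],0],
  [[-0.012,0.033,0],0],
  [[-0.012,0.033,0],0],
  [[-0.012,0.033,0],0],
  [[-0.012,0.033,0],0],
  [[-0.012,0.033,0],0],
  [[-0.012,0.033,0],0],
  [[-0.012,0.033,0],0],
  [[-0.012,0.033,0],0],
  [[-0.012,0.033,0],0],
  [[0,0,0],0],
], fingers=0)

```text
clock: 3.1
position: [469.6, 188.3, 255.7]
ee_rot: [-0.152, 0.988, -0.0, -0.0]
contact_force: [-0.2, -0.4, -0.5]
gripper_width: 42.7
```

Call:
drive_tool([
  [[-0.005,0.015,0],0],
  [[-0.005,0.015,0],0],
  [[0,0,0.03],0],
  [[0,0,0.03],0],
  [[0,0,0.02],0],
  [[0,0,0.015],0],
  [[0,0,0],0],
  [[0,0,0],0],
])

```text
clock: 4.1
position: [470.9, 218.6, 162.1]
ee_rot: [-0.151, 0.989, 0.0, 0.001]
contact_force: [-0.5, -0.2, 0.4]
gripper_width: 42.7
```

```bash
python3 - <<'E'
from h import *
d=snap('scene','s1.png'); s=arm.read_state(); print(s['position'])
print(proj(d,s['position']),proj(d,s['position']-[0,0,25]))
cv2.imwrite('pics/s1c.png',cv2.resize(d['image'][130:330,130:330,::-1],None,fx=3,fy=3))
d=snap('top','t1.png'); cv2.imwrite('pics/t1c.png',cv2.resize(d['image'][150:300,130:330,::-1],None,fx=3,fy=3))
E
```

```text
[470.92132837 218.65260596 162.28463849]
[221.13129411 219.7852095 ] [221.73490853 233.01786423]
```

View pics/s1c.png

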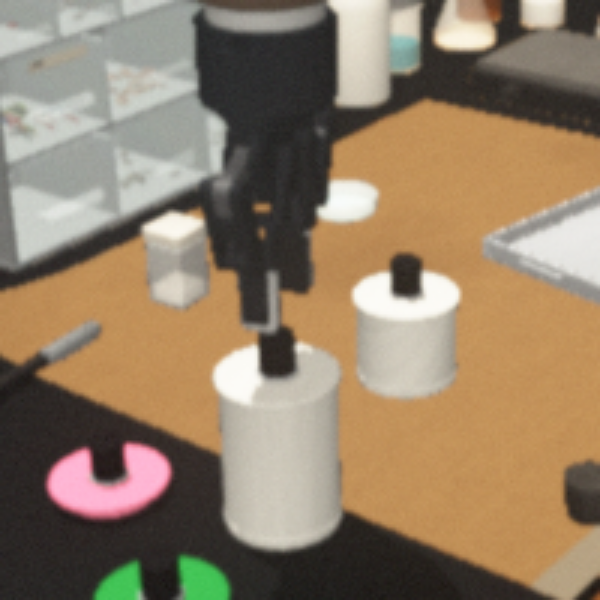

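The scene crop shows the two open fingers on either side of the knob (crop 277,350, pixel 222,247), with the line between the jaws over it. I'll descend and close.

Call:
drive_tool([
  [[0,0.001,0.01],0],
  [[0,0,0.01],0],
  [[0,0,0.008],0],
  [[0,0,0.006],0],
  [[0,0,0],0],
  [[0,0,0],0],
])

```text
clock: 4.95
position: [470.3, 219.3, 127.5]
ee_rot: [-0.151, 0.989, 0.0, 0.0]
contact_force: [0.6, 0.1, 0.3]
gripper_width: 42.8
```

Call:
drive_tool([
  [[0,0,0],0],
  [[0,0,0],0],
  [[0,0,0],0],
  [[0,0,0],0],
  [[0,0,0],0],
  [[0,0,0],0],
  [[0,0,0],0],
  [[0,0,0],0],
], fingers=1)

```text
clock: 5.95
position: [470.4, 219.4, 127.9]
ee_rot: [-0.151, 0.989, 0.0, 0.001]
contact_force: [-1.6, 0.6, 5.3]
gripper_width: 20.2
```

```bash
python3 - <<'E'
from h import *
d=snap('scene','s2.png'); s=arm.read_state(); print(s['position'],s['contact_force'],s['wrist_torque'],s['gripper_width'])
cv2.imwrite('pics/s2c.png',cv2.resize(d['image'][180:330,150:300,::-1],None,fx=4,fy=4))
E
```

```text
[470.43775361 219.43835419 127.88366945] [-0.85351702 -0.35845749  4.78773866] [0.05262891 0.19066316 0.02364953] 19.87607936689071
```

View pics/s2c.png

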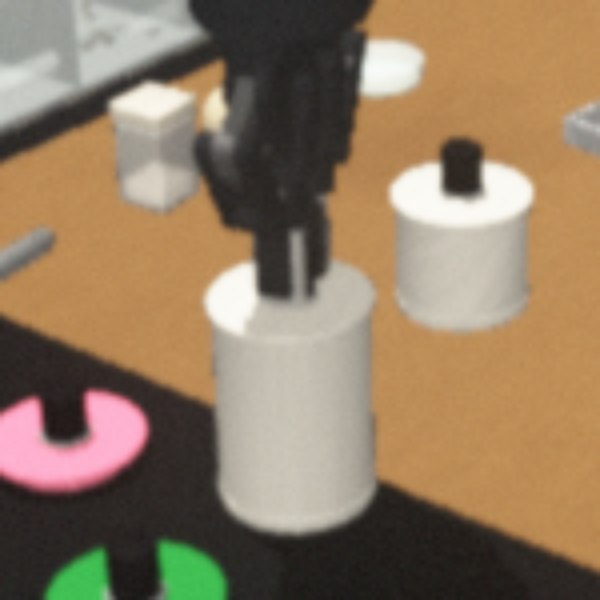

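The fingers are closed round the knob and the lid is still seated. The opening reads 20 mm against a 22 mm knob, so I'll lift slowly and check.

Call:
drive_tool([
  [[0,0,-0.002],0],
  [[0,0,-0.003],0],
  [[0,0,-0.004],0],
  [[0,0,-0.005],0],
  [[0,0,-0.006],0],
  [[0,0,0],0],
])

```text
clock: 6.75
position: [470.4, 219.4, 148.0]
ee_rot: [-0.151, 0.989, 0.0, 0.001]
contact_force: [-0.5, 0.1, -1.0]
gripper_width: 19.9
```

```bash
python3 - <<'E'
from h import *
d=snap('scene','s3.png'); s=arm.read_state(); print(s['position'],s['contact_force'],s['wrist_torque'],s['gripper_width'])
cv2.imwrite('pics/s3c.png',cv2.resize(d['image'][180:330,150:300,::-1],None,fx=4,fy=4))
E
```

```text
[470.15258592 219.2816831  147.67734015] [ 0.71989118 -0.57929615 -1.35896334] [-0.03088761  0.02240004  0.01860931] 19.80857632118225
```

View pics/s3c.png

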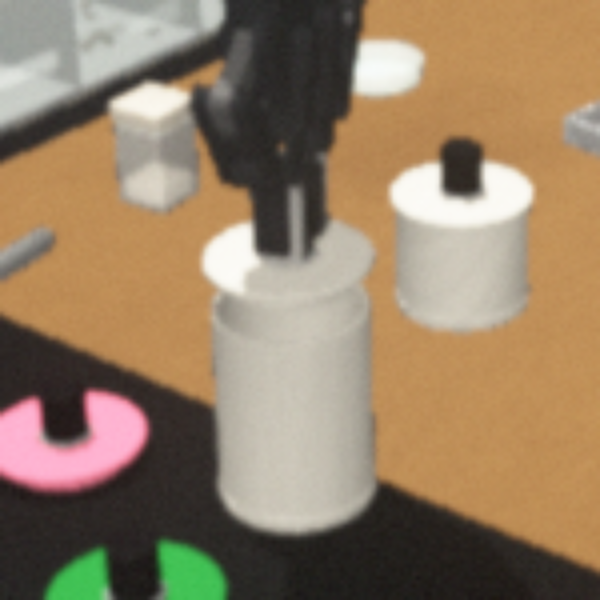

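The lid is clear of the tin, level and firmly held; the tin hasn't moved. I'll raise it and carry it to the tray.

Call:
drive_tool([
  [[0,0,-0.008],0],
  [[0,0,-0.016],0],
  [[0,0,-0.02],0],
  [[0,0,-0.012],0],
  [[0,0,-0.006],0],
])

```text
clock: 7.42
position: [470.1, 219.3, 210.1]
ee_rot: [-0.151, 0.989, 0.0, 0.0]
contact_force: [-0.4, -0.6, -1.0]
gripper_width: 19.7
```

Call:
drive_tool([
  [[0.003,-0.01,0],0],
  [[0.005,-0.02,0],0],
  [[0.008,-0.03,0],0],
  [[0.008,-0.03,0],0],
  [[0.008,-0.03,0],0],
  [[0.008,-0.03,0],0],
  [[0.008,-0.03,0],0],
  [[0.008,-0.03,0],0],
  [[0.008,-0.03,0],0],
  [[0.008,-0.03,0],0],
  [[0.008,-0.03,0],0],
  [[0.008,-0.03,0],0],
])

```text
clock: 8.93
position: [483.2, -124.2, 208.7]
ee_rot: [-0.15, 0.989, 0.0, -0.001]
contact_force: [0.1, -0.8, -0.1]
gripper_width: 20.1
```

Call:
drive_tool([
  [[0.008,-0.03,0],0],
  [[0.008,-0.03,0],0],
  [[0.005,-0.02,0],0],
  [[0.003,-0.01,0],0],
  [[0,0,0],0],
  [[0,0,0],0],
])

```text
clock: 9.68
position: [488.1, -214.8, 209.2]
ee_rot: [-0.151, 0.989, 0.0, -0.0]
contact_force: [0.2, 0.0, -0.6]
gripper_width: 19.9
```

Call:
drive_tool([
  [[0,-0.006,0.01],0],
  [[0,0,0.02],0],
  [[0,0,0.025],0],
  [[0,0,0.025],0],
  [[0,0,0.025],0],
  [[0,0,0.02],0],
  [[0,0,0.012],0],
  [[0,0,0.007],0],
  [[0,0,0],0],
  [[0,0,0],0],
])

```text
clock: 10.92
position: [490.7, -220.9, 66.0]
ee_rot: [-0.151, 0.989, -0.0, 0.001]
contact_force: [0.8, 0.4, -0.8]
gripper_width: 19.7
```

```bash
python3 - <<'E'
from h import *
d=snap('scene','s4.png'); s=arm.read_state(); print(s['position'],s['contact_force'],s['wrist_torque'],s['gripper_width'])
cv2.imwrite('pics/s4c.png',cv2.resize(d['image'][120:270,200:400,::-1],None,fx=4,fy=4))
E
```

```text
[ 490.69670215 -220.95006012   66.05347874] [ 0.54083991  0.06632764 -0.11960016] [ 0.00022855 -0.01124019  0.0052187 ] 19.993726685423695
```

View pics/s4c.png

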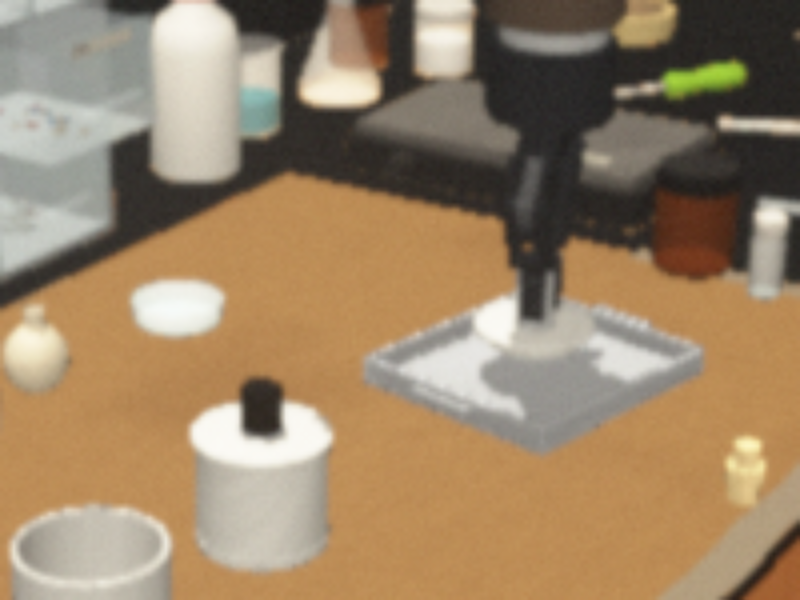

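The lid is held level over the middle of the tray (crop 535,325), and the open tin is visible at lower left. The remaining 21 mm go in small steps.

Call:
drive_tool([
  [[0,0,0.006],0],
  [[0,0,0.006],0],
  [[0,0,0.004],0],
  [[0,0,0.002],0],
  [[0,0,0],0],
  [[0,0,0.001],0],
  [[0,0,0],0],
])

```text
clock: 11.85
position: [490.2, -220.9, 46.4]
ee_rot: [-0.151, 0.989, -0.0, 0.0]
contact_force: [0.1, 0.4, -1.1]
gripper_width: 20.0
```

Call:
drive_tool([
  [[0,0,0.0005],0],
  [[0,0,0.0005],0],
  [[0,0,0],0],
  [[0,0,0],0],
])

```text
clock: 12.35
position: [490.2, -220.9, 45.3]
ee_rot: [-0.151, 0.989, -0.0, 0.0]
contact_force: [-0.6, 0.4, -1.0]
gripper_width: 20.0
```

Call:
drive_tool([
  [[0,0,0.0005],0],
  [[0,0,0],0],
  [[0,0,0],0],
])

```text
clock: 12.72
position: [490.2, -220.9, 44.9]
ee_rot: [-0.151, 0.989, -0.0, 0.0]
contact_force: [-0.7, -0.3, 1.0]
gripper_width: 19.9
```

Call:
drive_tool([
  [[0,0,0.0005],0],
  [[0,0,0],0],
  [[0,0,0],0],
])

```text
clock: 13.1
position: [490.2, -220.9, 44.9]
ee_rot: [-0.151, 0.989, -0.0, 0.0]
contact_force: [-1.2, 1.9, 5.0]
gripper_width: 20.3
```

Contact: the force is +5 N and z has stopped at 44.9, where it should be. I'll release and lift straight off.

Call:
drive_tool([
  [[0,0,0],0],
  [[0,0,0],0],
  [[0,0,0],0],
  [[0,0,0],0],
  [[0,0,0],0],
  [[0,0,0],0],
], fingers=0)

```text
clock: 13.85
position: [490.2, -220.9, 44.3]
ee_rot: [-0.151, 0.989, -0.0, -0.0]
contact_force: [0.3, -0.8, -0.3]
gripper_width: 42.4
```

Call:
drive_tool([
  [[0,0,-0.004],0],
  [[0,0,-0.008],0],
  [[0,0,-0.012],0],
  [[0,0,-0.02],0],
  [[0,0,-0.03],0],
  [[0,0,-0.04],0],
  [[0,0,-0.04],0],
  [[0,0,-0.02],0],
])

```text
clock: 14.85
position: [490.9, -221.1, 222.0]
ee_rot: [-0.151, 0.989, -0.001, 0.003]
contact_force: [0.5, 0.2, -0.4]
gripper_width: 42.8
```

Call:
drive_tool([
  [[0.015,-0.025,0],0],
  [[0.02,-0.03,0],0],
  [[0.02,-0.03,0],0],
  [[0.02,-0.03,0],0],
  [[0.02,-0.03,0],0],
  [[0.015,-0.02,0],0],
  [[0,0,0],0],
])

```text
clock: 15.72
position: [433.6, -412.4, 218.9]
ee_rot: [-0.15, 0.989, -0.0, 0.0]
contact_force: [0.3, -0.0, 1.1]
gripper_width: 42.7
```

```bash
python3 - <<'E'
from h import *
d=snap('scene','s5.png'); t=snap('top','t5.png'); s=arm.read_state(); print(s['clock'],s['position'],s['gripper_width'])
cv2.imwrite('pics/s5c.png',cv2.resize(d['image'][130:330,150:400,::-1],None,fx=3,fy=3))
cv2.imwrite('pics/t5c.png',cv2.resize(t['image'][170:310,150:430,::-1],None,fx=2.8,fy=2.8))
for nm,X in(('lid flange',(490,-221,16)),('tin rim',(471,220,95))): print(nm,proj(t,X),proj(d,X))
im=t['image']; m=(im.max(2)<70).astype(np.uint8); 
n,l,st,ct=cv2.connectedComponentsWithStats(m[200:250,355:415])
for i in range(1,n):
    if st[i,4]>10: print(st[i],ct[i]+[355,200],ray(t,*(ct[i]+[355,200]),35))
E
```

```text
15.825 [ 434.24118821 -410.92538812  218.80979807] 42.54264835644154
lid flange [384.20992546 223.91467686] [333.19213053 207.60483414]
tin rim [200.75425108 230.94255536] [222.18970392 254.99380179]
[26 19  9  8 46] [385.26086957 223.17391304] [ 490.06238968 -220.18498433   35.        ]
```

View pics/s5c.png

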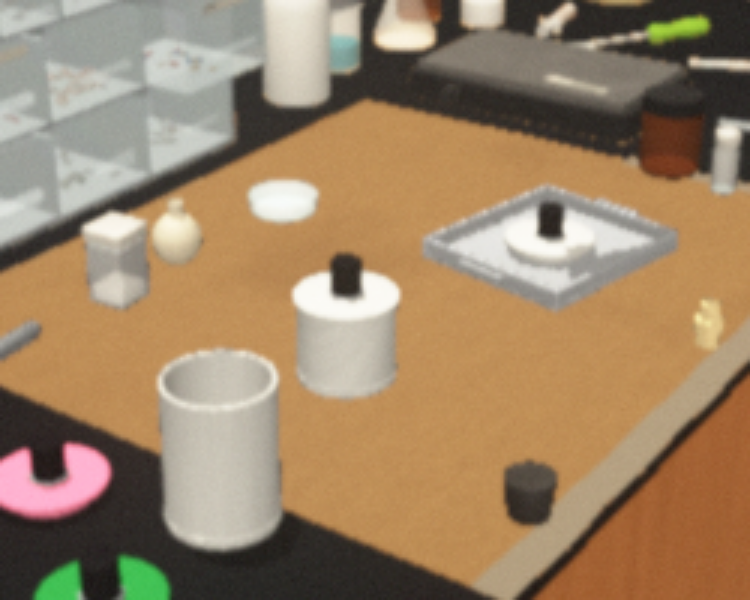

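View pics/t5c.png

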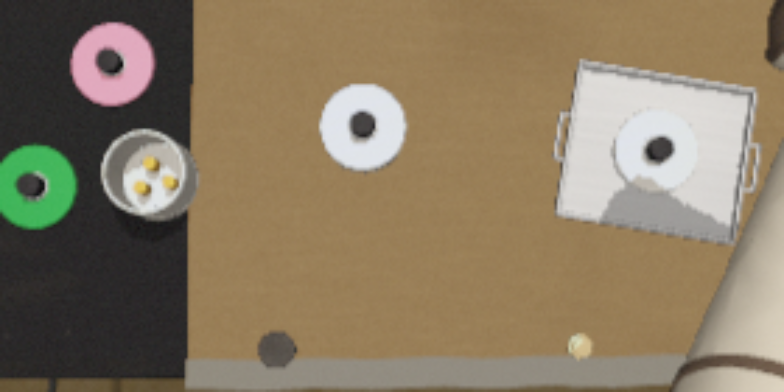

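The lid lies flat in the middle of the tray with the knob up (top pixel 385,223). The tall tin is open where it stood, with three brass pins in it (top pixel about 204,233), and the shorter tin is still shut. I'll hand in.

```bash
python3 -c "
from bench import arm
print(arm.job_done())"
```

```text
the job is handed in; nothing more can be done
None
```

The taller tin is open. I lifted its lid straight off by the knob and set it in the steel tray, flat and knob up. I then let go, moved the arm away and handed the job in about 16 s into the 35 s allowed.

- **Lid:** it touched down with about 5 N on the wrist, at the expected height (tool at 44.9 mm, expected about 45 mm). In the last top view the knob is within 1 mm of the tray centre.
- **Tins:** the tall tin stands where it was, with three brass pins visible inside. The shorter tin is still shut and looks unmoved.
- **Disagreed:** the gripper read about 20 mm on the 22 mm knob. The grip held steady through the whole carry, with no sign of slipping.

No check failed. `job_done` reports no verdict, so these checks are from just before handing in.

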